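# Re-home the overlocker's threads in order

## Task

The overlocker is going away for service: move its four thread spools from the grey thread tray to the wooden rack, in the same order from left to right, so that it can be threaded up again as it was. Set each one upright over its dowel, right down on the board, and do not let any of them fall over.

Things in the scene. Friction and masses are not known exactly. Their poses are not given: they have to be found in the camera images.
- cone: big cone of ecru thread: foot 66 mm wide, 105 mm high, tapering; its top 26 mm is a bare white plastic nose, a cylinder 28 mm wide, to hold it by. 80-160 g. Origin: centre of its underside; z is its axis. A bore 24 mm wide, open below and at least 46 mm deep, takes the pin; it stands loose on its seat and lifts straight off.
- tube: tall straight tube of ecru thread on a cardboard core: cylinder 50 mm wide, 95 mm high. 75-150 g. Origin: centre of its underside; z is its axis. A bore 24 mm wide, open below and at least 46 mm deep, takes the pin; it stands loose on its seat and lifts straight off.
- reel: wide reel of ecru thread with black flanges at both ends: cylinder 60 mm wide, 75 mm high. 70-135 g. Origin: centre of its underside; z is its axis. A bore 24 mm wide, open below and at least 46 mm deep, takes the pin; it stands loose on its seat and lifts straight off.
- mini: small straight spool of ecru thread with white rims: cylinder 38 mm wide, 68 mm high. 40-80 g. Origin: centre of its underside; z is its axis. A bore 24 mm wide, open below and at least 46 mm deep, takes the pin; it stands loose on its seat and lifts straight off.
- tray: overlocker's thread tray: fixed grey plastic bar 345 mm long (y), 80 mm across, 14 mm thick; the spools stand on its four seats, at y = +127.5, +42.5, -42.5, -127.5 mm, their undersides 20 mm above the table. Origin: centre of its underside, on the table; y runs along the row to the robot's left, x away from the robot (turned up to 9 degrees).
- rack: storage rack: fixed wooden board 345 mm long (y), 66 mm across, 20 mm thick, empty at first; four wooden dowels, 8 mm thick, rise 40 mm above its top at x = 0, y = +127.5, +42.5, -42.5, -127.5 mm. A spool over a dowel stands on the board, 20 mm above the table. Origin: centre of its underside, on the table; y runs along the row to the robot's left, x away from the robot (turned up to 9 degrees).
- seat_cone: the tray's seat on which the cone stands at the start; its rim shows around the foot. Fixed to the tray: a round black disc 72 mm wide, 6 mm thick, with a steel pin 6 mm thick rising 40 mm above the disc up the spool's bore. All four seats are alike. Origin: centre of the disc's underside, 14 mm above the table.
- seat_tube: the tray's seat on which the tube stands at the start; its rim shows around the foot. Fixed to the tray: a round black disc 72 mm wide, 6 mm thick, with a steel pin 6 mm thick rising 40 mm above the disc up the spool's bore. All four seats are alike. Origin: centre of the disc's underside, 14 mm above the table.
- seat_reel: the tray's seat on which the reel stands at the start; its rim shows around the foot. Fixed to the tray: a round black disc 72 mm wide, 6 mm thick, with a steel pin 6 mm thick rising 40 mm above the disc up the spool's bore. All four seats are alike. Origin: centre of the disc's underside, 14 mm above the table.
- seat_mini: the tray's seat on which the mini stands at the start; its rim shows around the foot. Fixed to the tray: a round black disc 72 mm wide, 6 mm thick, with a steel pin 6 mm thick rising 40 mm above the disc up the spool's bore. All four seats are alike. Origin: centre of the disc's underside, 14 mm above the table.
Things that resemble listed ones, but are neither listed nor needed, are in the scene too. What is shaped like the tube but blue is not meant.

How it is judged:
At the end, for the whole second after the job is handed in: Each spool stands over the dowel of the wooden rack whose number from the left is that of its own seat on the grey tray: within 12 mm of the dowel along and across the row, its underside within 4 mm of the board's top, upright to 0.1 rad, released and at rest (((y of seat_cone in the frame of tray between 0.1075 and 0.1475 m and y of cone in the frame of rack between 0.1155 and 0.1395 m) or (y of seat_cone in the frame of tray between 0.0225 and 0.0625 m and y of cone in the frame of rack between 0.0305 and 0.0545 m) or (y of seat_cone in the frame of tray between -0.0625 and -0.0225 m and y of cone in the frame of rack between -0.0545 and -0.0305 m) or (y of seat_cone in the frame of tray between -0.1475 and -0.1075 m and y of cone in the frame of rack between -0.1395 and -0.1155 m)) and x of cone in the frame of rack between -0.012 and 0.012 m and z of cone in the frame of rack between 0.016 and 0.024 m and angle between each of cone, tube, reel, mini's own z axis and vertical below 0.1 rad and linear speed of each of cone, tube, reel, mini below 0.02 m/s and ((y of seat_tube in the frame of tray between 0.1075 and 0.1475 m and y of tube in the frame of rack between 0.1155 and 0.1395 m) or (y of seat_tube in the frame of tray between 0.0225 and 0.0625 m and y of tube in the frame of rack between 0.0305 and 0.0545 m) or (y of seat_tube in the frame of tray between -0.0625 and -0.0225 m and y of tube in the frame of rack between -0.0545 and -0.0305 m) or (y of seat_tube in the frame of tray between -0.1475 and -0.1075 m and y of tube in the frame of rack between -0.1395 and -0.1155 m)) and x of tube in the frame of rack between -0.012 and 0.012 m and z of tube in the frame of rack between 0.016 and 0.024 m and ((y of seat_reel in the frame of tray between 0.1075 and 0.1475 m and y of reel in the frame of rack between 0.1155 and 0.1395 m) or (y of seat_reel in the frame of tray between 0.0225 and 0.0625 m and y of reel in the frame of rack between 0.0305 and 0.0545 m) or (y of seat_reel in the frame of tray between -0.0625 and -0.0225 m and y of reel in the frame of rack between -0.0545 and -0.0305 m) or (y of seat_reel in the frame of tray between -0.1475 and -0.1075 m and y of reel in the frame of rack between -0.1395 and -0.1155 m)) and x of reel in the frame of rack between -0.012 and 0.012 m and z of reel in the frame of rack between 0.016 and 0.024 m and ((y of seat_mini in the frame of tray between 0.1075 and 0.1475 m and y of mini in the frame of rack between 0.1155 and 0.1395 m) or (y of seat_mini in the frame of tray between 0.0225 and 0.0625 m and y of mini in the frame of rack between 0.0305 and 0.0545 m) or (y of seat_mini in the frame of tray between -0.0625 and -0.0225 m and y of mini in the frame of rack between -0.0545 and -0.0305 m) or (y of seat_mini in the frame of tray between -0.1475 and -0.1075 m and y of mini in the frame of rack between -0.1395 and -0.1155 m)) and x of mini in the frame of rack between -0.012 and 0.012 m and z of mini in the frame of rack between 0.016 and 0.024 m); the robot touches nothing.
It fails at once if a spool falls over (tilts by more than 0.8 rad) (angle between any of cone, tube, reel, mini's own z axis and vertical above 0.8 rad).
It also fails if it takes over 96 s, if anything falls off the work surface, if the arm or the gripper's body presses on something with over 40 N, if the wrist force passes 120 N, or if a joint passes its speed limit or range.

## Robot

A 6-joint arm with a two-finger parallel gripper is mounted at the origin on the work surface. World frame = base frame: x ahead of the robot, y to its left, z up, the work surface at z = 0. Lengths are in m, angles in rad, forces in N, time in s.
With the tool pointing down it reaches from about 0.3 to 0.875 m from the base axis. Payload 6.4 kg.
Tool frame: the origin (TCP) lies on the centre line of the jaws, within the pads' length; the fingertips stand 22 mm ahead of it and the grasp point (between the pads) lies 3 mm ahead of it; z points along the fingers, y is the line along which they close (so a half turn about z gives the same grasp; the last joint's range is limited). The gripper opens to 85 mm and grips with 20 to 120 N. Pads are 22 mm wide; open, the fingers measure 114 mm over their backs; the gripper's body (76 mm by 85 mm) begins 54 mm behind the grasp point. The pads swing forward as they close: fully open they stand 13 mm farther back than shut.
Start: joints at [1.103, 0.181, 1.607, -0, 1.354, -0.206], TCP at [0.149, 0.555, 0.253] pointing down, gripper open.
Joint ranges: [-2.99, 2.99], [-0.89, 2.07], [0.3, 2.58], [-1.14, 4.28], [0, 2.63], [-3.12, 3.12]. Speed limits (rad/s): [2.57, 2.57, 3.01, 3.14, 3.14, 3.14].

## Interface

Orientations are given as a unit quaternion [w, x, y, z].
In Python, from bench import ctrl gives the robot as it stands. The module is installed in compiled form; this text tells all that it offers.
- The arm moves only by the tool servo_tool, never from a script. Its argument "commands" is a list of rows, each a list of 3 entries, a list of its own where there are three numbers: the shift along the tool's x, y, z in mm, then the turn about the tool's z in rad, then the finger opening in mm, from 0 to 85.4. In form: [[[dx, dy, dz], turn, jaw], ...]. A call has 1 to 20 rows; each row shifts and turns the commanded pose from where the row before left it, along the tool's axes as they then stand; what a row does not reach is not made up. A row lasts 1/8 s, in which the tool goes at most 62.5 mm and 10.7 degrees, less where a joint would pass 70% of its speed; a pose out of reach is approached as far as the arm can. A call with a gripper value outside its range is refused whole. The fingers move at their own pace and stop on an object; the grip force is fixed at half the most. Time passes only in rows, so rows that do not move let the fingers close. It gives the time, the measured TCP pose, the force, the opening and the grip force at its end, in the units of the state.
- ctrl.get_obs(): the state, without advancing time (a new reading comes with each control period).
- ctrl.camera(name): name is "scene" or "top" or "wrist"; returns a dict with "color" (384x512x3 uint8, red, green, blue), "z_map" (384x512 float32, m along the optical axis (not along the pixel's ray), 0 where there is no reading), "fx", "fy", "cx", "cy" (pixels), "R" (3x3) and "t" (3): a world point X has camera coordinates R X + t. Camera axes: x right, y down, z forward; pixel columns grow to the right and rows downward; lengths in m; the calibration is good to about 2 mm. A picture is of the moment at which its call begins.
- ctrl.hand_in(): hands the job in; it is judged then, once.
The state is a dict: "time_s": time; "q": joint angles; "dq": joint speeds; "joint_efforts": joint torques, N m; "eef_pos": TCP position; "eef_rot": TCP orientation; "wrist_force": force on the tool from outside, world axes, zero at the start; "torque": the same for the moment, N m; "opening": opening from 0.0 (shut) to 1.0 (fully open); "grasp_force": force on a finger pad.
Only numpy, scipy, OpenCV 4.12 (cv2) and the standard library are available. Lean on these libraries where they do the work, as an engineer would, in place of code of your own. Each camera call takes 0.05 s, during which the arm holds its last target. There are 200 camera calls.

## Working session

There is one attempt and no reset: what is moved stays moved. The work goes in short steps, Python scripts to look and compute and a tool call to move; the robot and the scene stay as the last step left them, time stands still between calls to the robot, and variables do not carry over. Pictures are saved under pics/ and viewed, at most 14 in all, crops included, and the job is handed in when it is done.

Besides the shell and the picture viewer there is one more tool, called as name([rows], argument=value, ...), one row to a line, values as JSON. servo_tool: Moves the arm, as the interface text tells. Its arguments: {"type":"object","properties":{"commands":{"type":"array"}},"required":["commands"]}

```bash
mkdir -p pics; python3 - <<'E'
from bench import ctrl
import cv2,numpy as np
o=ctrl.get_obs();print(o)
for n in("top","scene"):
    c=ctrl.camera(n);np.savez(n+".npz",**c)
    cv2.imwrite(f"pics/{n}0.png",c["color"][...,::-1]); print(n,c["fx"],c["R"].round(3).tolist(),c["t"])
E
```

```text
{'time_s': 0.0, 'q': array([ 1.10267447e+00,  1.81577073e-01,  1.60801943e+00, -4.23508234e-06,
        1.35382094e+00, -2.06303281e-01]), 'dq': array([ 0.00057724, -0.00016771, -0.00111219,  0.00094457,  0.00103493,
        0.00094446]), 'joint_efforts': array([-3.15775236e-03, -4.44883239e+01, -3.51322961e+01, -4.89334252e-04,
        9.37219273e-03, -6.31889634e-06]), 'eef_pos': array([0.14857398, 0.55492611, 0.25235835]), 'eef_rot': array([-2.99921018e-04,  1.30535194e-01,  9.91443256e-01, -8.61690421e-04]), 'wrist_force': array([0.39015921, 0.20669764, 0.14980675]), 'torque': array([ 0.01251996, -0.00134179, -0.00085912]), 'grasp_force': 0.0, 'opening': 1.001464346533305}
top 385.23915915126537 [[0.025, -0.999, -0.025], [-0.998, -0.024, -0.056], [0.055, 0.026, -0.998]] [-0.07569557  0.55133004  0.79467911]
scene 372.2798100271273 [[-0.489, 0.872, 0.004], [0.557, 0.316, -0.768], [-0.671, -0.374, -0.641]] [ 0.34803836 -0.23510223  1.03627361]
```

View pics/top0.png

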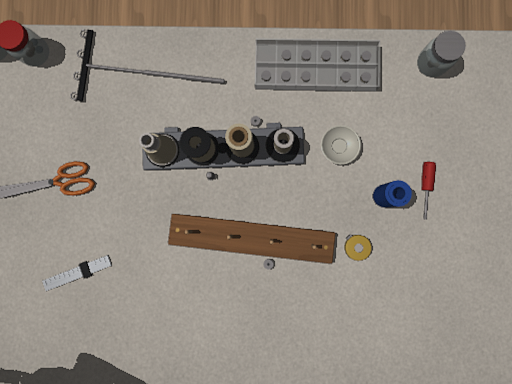

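View pics/scene0.png

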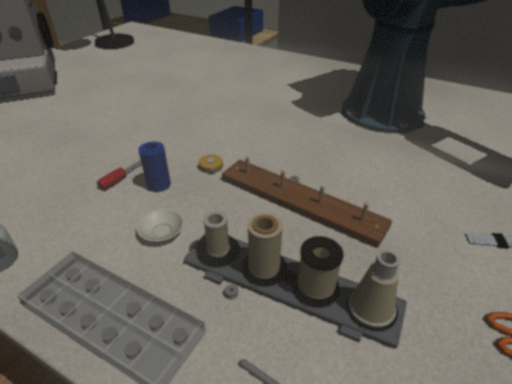

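Top view: the tray row at v≈145 holds, left to right, cone (155,148), reel (200,145), tube (240,138), mini (284,140). The rack's dowels are at u≈192–322, v≈230–246. The scene view confirms this order.

```bash
cat >h.py <<'E'
import numpy as np,cv2
def cloud(c):
    v,u=np.mgrid[:384,:512];z=c["z_map"]
    P=np.stack([(u-c["cx"])/c["fx"]*z,(v-c["cy"])/c["fy"]*z,z],-1)
    W=(P-c["t"])@c["R"]; W[z==0]=-9
    return W
def circ(p):
    (a,b),r=cv2.minEnclosingCircle((p[:,:2]*1000).astype(np.float32));return np.round([a,b,r],1)
E
python3 - <<'E'
from h import *
for n in("top","scene"):
    c=dict(np.load(n+".npz"));W=cloud(c)
    print(n,"table z",np.median(W[...,2][W[...,2]>-1]))
    H=W[...,2]
    if n=="top":
        seeds=dict(cone=(150,140),reel=(200,145),tube=(240,138),mini=(284,140))
        X0=W
    hsv=cv2.cvtColor(c["color"],cv2.COLOR_RGB2HSV)
    m=((hsv[...,0]>4)&(hsv[...,0]<18)&(hsv[...,1]>110)&(abs(H-.02)<.006)&(W[...,0]<.5)).astype(np.uint8)
    k,l,s,_=cv2.connectedComponentsWithStats(m);i=1+s[1:,4].argmax()
    r=cv2.minAreaRect((W[l==i][:,:2]*1000).astype(np.float32));print("rack",r,np.median(H[l==i]))
    ctr=np.array(r[0])/1000
    near=(np.hypot(W[...,0]-ctr[0],W[...,1]-ctr[1])<.2)&(abs(W[...,0]-ctr[0])<.05)&(H>.035)&(H<.08)
    k,l,s,_=cv2.connectedComponentsWithStats(near.astype(np.uint8),connectivity=8)
    for i in range(1,k):
        p=W[l==i];print("dowel",len(p),p.mean(0).round(4),p[p[:,2]>.054][:,:2].mean(0).round(4),p[:,2].max().round(4))
    # tray spools
    reg=(W[...,0]>ctr[0]+.1)&(W[...,0]<ctr[0]+.3)&(abs(W[...,1]-ctr[1])<.24)&(H>.075)&(H<.14)
    k,l,s,_=cv2.connectedComponentsWithStats(reg.astype(np.uint8))
    for i in range(1,k):
        if s[i,4]<15: continue
        p=W[l==i];t=p[:,2].max();q=p[p[:,2]>np.percentile(p[:,2],90)-.006];print("spool",s[i,4],"top",t.round(4),circ(q),len(q))
    tr=(abs(H-.014)<.005)&(W[...,0]>ctr[0]+.1)&(W[...,0]<ctr[0]+.3)&(abs(W[...,1]-ctr[1])<.24)&(c["color"].max(2)<120)
    tr=cv2.morphologyEx(tr.astype(np.uint8),cv2.MORPH_OPEN,np.ones((3,3)))
    k,l,s,_=cv2.connectedComponentsWithStats(tr)
    sel=np.isin(l,[i for i in range(1,k) if s[i,4]>40]);print("tray",cv2.minAreaRect((W[sel][:,:2]*1000).astype(np.float32)))
E
```

```text
top table z 0.0006032810330527285
rack ((465.247802734375, -42.251953125), (342.6320495605469, 63.72904968261719), 84.89995574951172) 0.0203519681499493
dowel 22 [0.476  0.0841 0.0526] [0.4754 0.0852] 0.0621
dowel 18 [4.685e-01 1.000e-04 5.620e-02] [0.4684 0.0005] 0.0623
dowel 15 [ 0.4611 -0.0833  0.057 ] [ 0.4605 -0.0835] 0.0619
dowel 19 [ 0.4534 -0.167   0.0544] [ 0.4531 -0.1678] 0.0632
spool 567 top 0.1201 [657.9 -17.6  24.9] 432
spool 705 top 0.0995 [649.4  67.6  30.2] 652
spool 209 top 0.0926 [ 661.2 -102.    19. ] 194
spool 471 top 0.1283 [645.  150.8  13.9] 115
tray ((658.3876953125, 24.123321533203125), (90.47544860839844, 342.39764404296875), 3.5991063117980957)
scene table z 6.27584259746012e-06
rack ((468.5263671875, -39.27569580078125), (337.9093933105469, 63.32878494262695), 84.86074829101562) 0.01950224206888354
dowel 43 [ 0.4569 -0.1675  0.0481] [ 0.4561 -0.1677] 0.0596
dowel 46 [ 0.4642 -0.0834  0.0482] [ 0.4639 -0.0828] 0.0599
dowel 51 [0.4717 0.0012 0.0483] [0.4711 0.0009] 0.0592
dowel 57 [0.4793 0.0854 0.0483] [0.4785 0.085 ] 0.0606
spool 402 top 0.0896 [ 663.3 -102.6   19.6] 282
spool 1249 top 0.1166 [659.6 -17.4  25.7] 615
spool 1398 top 0.0969 [650.6  67.5  30.6] 1069
spool 1257 top 0.1261 [646.7 150.8  14.7] 281
tray ((668.0468139648438, 25.705230712890625), (105.9619369506836, 344.38543701171875), 3.67659854888916)
```

servo_tool([
  [[0, 0, 0], 0.164, 85],
  [[0, 0, 0], 0.164, 85],
  [[0, 0, 0], 0.164, 85],
  [[0, 0, 0], 0.164, 85],
  [[0, 0, 0], 0.164, 85],
  [[0, 0, 0], 0.164, 85],
  [[0, 0, 0], 0.164, 85],
  [[0, 0, 0], 0.161, 85],
])

```text
time_s: 1.1
eef_pos: [0.1486, 0.5551, 0.2527]
eef_rot: [0.0, 0.709, 0.705, -0.001]
wrist_force: [0.3, -0.0, 0.2]
opening: 0.994
grasp_force: 0.0
```

servo_tool([
  [[-36.5, 28.5, 0], 0, 85],
  [[-36.5, 28.5, 0], 0, 85],
  [[-36.5, 28.5, 0], 0, 85],
  [[-36.5, 28.5, 0], 0, 85],
  [[-36.5, 28.5, 0], 0, 85],
  [[-36.5, 28.5, 0], 0, 85],
  [[-36.5, 28.5, 0], 0, 85],
  [[-36.5, 28.5, 0], 0, 85],
  [[-36.5, 28.5, 0], 0, 85],
  [[-36.5, 28.5, 0], 0, 85],
  [[-36.5, 28.5, 0], 0, 85],
  [[-36.5, 28.5, 0], 0, 85],
  [[-36.5, 28.5, 0], 0, 85],
  [[-36.5, 28.5, 0], 0, 85],
  [[-36.5, 28.5, 0], 0, 85],
  [[-36.5, 28.5, 0], 0, 85],
  [[-36.5, 28.5, 0], 0, 85],
  [[-36.5, 28.5, 0], 0, 85],
  [[0, 0, 0], 0, 85],
  [[0, 0, 0], 0, 85],
])

```text
time_s: 3.6
eef_pos: [0.6612, -0.1012, 0.2524]
eef_rot: [-0.001, 0.707, 0.707, -0.0]
wrist_force: [0.2, 0.0, -0.5]
opening: 1.0
grasp_force: 0.0
```

servo_tool([
  [[0, 1, 20], 0, 85],
  [[0, 0, 20], 0, 85],
  [[0, 0, 20], 0, 85],
  [[0, 0, 20], 0, 85],
  [[0, 0, 20], 0, 85],
  [[0, 0, 20], 0, 85],
  [[0, 0, 20], 0, 85],
  [[0, 0, 20], 0, 85],
  [[0, 0, 14], 0, 85],
  [[0, 0, 9], 0, 85],
  [[0, 0, 0], 0, 85],
  [[0, 0, 0], 0, 20],
  [[0, 0, 0], 0, 20],
  [[0, 0, 0], 0, 20],
  [[0, 0, 0], 0, 20],
  [[0, 0, 0], 0, 20],
  [[0, 0, 0], 0, 20],
])

```text
time_s: 5.72
eef_pos: [0.6635, -0.1018, 0.0713]
eef_rot: [0.001, 0.707, 0.707, 0.0]
wrist_force: [0.2, 0.3, 6.2]
opening: 0.43
grasp_force: 60.6
```

servo_tool([
  [[0, 0, -5], 0, 20],
  [[0, 0, -10], 0, 20],
  [[0, 0, -15], 0, 20],
  [[0, 0, -15], 0, 20],
  [[0, 0, -15], 0, 20],
  [[0, 0, -7], 0, 20],
  [[-3, -8, 0], 0, 20],
  [[-6, -19, 0], 0, 20],
  [[-6, -19, 0], 0, 20],
  [[-6, -19, 0], 0, 20],
  [[-6, -19, 0], 0, 20],
  [[-6, -19, 0], 0, 20],
  [[-6, -19, 0], 0, 20],
  [[-6, -19, 0], 0, 20],
  [[-6, -19, 0], 0, 20],
  [[-6, -19, 0], 0, 20],
  [[-6, -19, 0], 0, 20],
  [[-3, -10, 0], 0, 20],
  [[0, 0, 0], 0, 20],
  [[0, 0, 0], 0, 20],
])

```text
time_s: 8.22
eef_pos: [0.4552, -0.1676, 0.1374]
eef_rot: [0.0, 0.707, 0.707, 0.0]
wrist_force: [-0.6, -0.3, -1.8]
opening: 0.435
grasp_force: 60.3
```

```bash
python3 - <<'E'
from bench import ctrl
from h import *
c=ctrl.camera("scene");cv2.imwrite("pics/s1.png",cv2.resize(c["color"][90:300,150:430,::-1],None,fx=2.8,fy=2.8))
W=cloud(c);m=(W[...,2]>.07)&(W[...,2]<.12)&(abs(W[...,0]-.4545)<.028)&(abs(W[...,1]+.1675)<.028)
for a in(.08,.09,.10,.11,.12,.13):
    p=W[(abs(W[...,2]-a)<.005)&(abs(W[...,0]-.4545)<.05)&(abs(W[...,1]+.1675)<.05)]
    if len(p)>3: print(a,len(p),p[:,:2].min(0).round(4),p[:,:2].max(0).round(4),circ(p))
E
```

```text
0.09 88 [ 0.4467 -0.181 ] [ 0.4768 -0.1496] [ 459.3 -166.3   18.3]
0.1 75 [ 0.4549 -0.1814] [ 0.476  -0.1497] [ 462.4 -165.6   16.8]
0.11 70 [ 0.4542 -0.1802] [ 0.4756 -0.1499] [ 462.7 -165.3   16.5]
0.12 70 [ 0.436  -0.1775] [ 0.4878 -0.1498] [ 461.5 -165.1   26.8]
0.13 111 [ 0.4349 -0.1745] [ 0.4904 -0.1497] [ 462.5 -165.4   28.7]
```

View pics/s1.png

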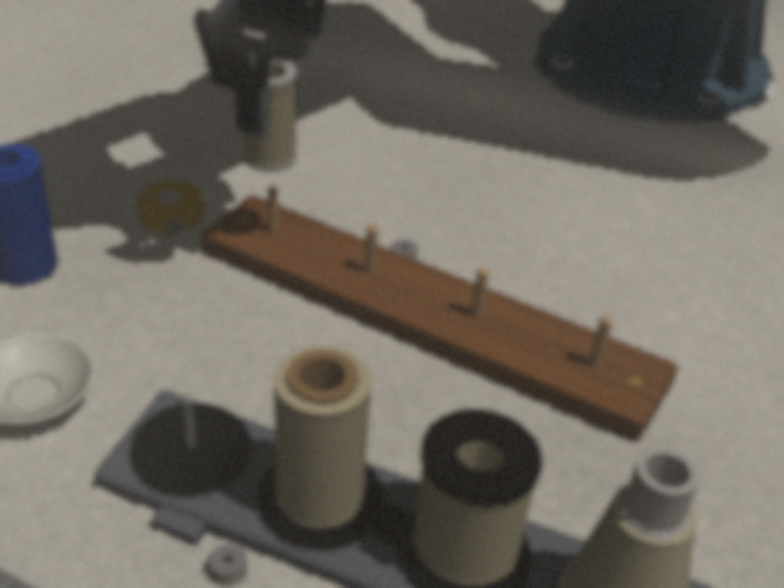

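Mini hangs upright over the right-hand dowel (crop ≈(270,190)), measured within 2 mm of it. Lowering.

servo_tool([
  [[0, 0, 10], 0, 20],
  [[0, 0, 12], 0, 20],
  [[0, 0, 12], 0, 20],
  [[0, 0, 12], 0, 20],
  [[0, 0, 10], 0, 20],
  [[0, 0, 6], 0, 20],
  [[0, 0, 4], 0, 20],
  [[0, 0, 0], 0, 20],
  [[0, 0, 0], 0, 20],
  [[0, 0, 0], 0, 60],
  [[0, 0, 0], 0, 85],
  [[0, 0, 0], 0, 85],
  [[0, 0, 0], 0, 85],
])

```text
time_s: 9.9
eef_pos: [0.4548, -0.1676, 0.0713]
eef_rot: [0.0, 0.707, 0.707, 0.0]
wrist_force: [0.7, 0.5, 0.1]
opening: 0.996
grasp_force: 0.0
```

servo_tool([
  [[0, 0, -10], 0, 85],
  [[0, 0, -25], 0, 85],
  [[0, 0, -25], 0, 85],
  [[0, 0, -25], 0, 85],
  [[0, 0, 0], 0, 85],
  [[13, 18, 0], 0, 85],
  [[14, 18, 0], 0, 85],
  [[14, 18, 0], 0, 85],
  [[14, 18, 0], 0, 85],
  [[14, 19, 0], 0, 85],
  [[14, 19, 0], 0, 85],
  [[14, 19, 0], 0, 85],
  [[14, 19, 0], 0, 85],
  [[14, 19, 0], 0, 85],
  [[14, 19, 0], 0, 85],
  [[11, 18, 0], 0, 85],
  [[0, 0, 0], 0, 85],
])

```text
time_s: 12.02
eef_pos: [0.6589, -0.0168, 0.1549]
eef_rot: [-0.001, 0.707, 0.708, -0.0]
wrist_force: [0.3, -0.1, -0.3]
opening: 0.996
grasp_force: 0.0
```

servo_tool([
  [[0, 0, 15], 0, 85],
  [[0, 0, 20], 0, 85],
  [[0, 0, 20], 0, 85],
  [[0, 0, 12], 0, 85],
  [[0, 0, 5], 0, 85],
  [[0, 0, 0], 0, 85],
  [[0, 0, 0], 0, 30],
  [[0, 0, 0], 0, 30],
  [[0, 0, 0], 0, 30],
  [[0, 0, 0], 0, 30],
  [[0, 0, 0], 0, 30],
  [[0, 0, 0], 0, 30],
])

```text
time_s: 13.52
eef_pos: [0.6596, -0.0177, 0.0854]
eef_rot: [0.001, 0.707, 0.707, 0.001]
wrist_force: [-0.1, 0.2, 6.3]
opening: 0.574
grasp_force: 62.1
```

```bash
python3 - <<'E'
from bench import ctrl
from h import *
c=ctrl.camera("scene");cv2.imwrite("pics/s2.png",cv2.resize(c["color"][90:300,150:430,::-1],None,fx=2.8,fy=2.8))
W=cloud(c)
for a in(.03,.045,.06,.075):
    p=W[(abs(W[...,2]-a)<.006)&(abs(W[...,0]-.4545)<.05)&(abs(W[...,1]+.1675)<.05)]
    if len(p)>3: print(a,len(p),p[:,:2].min(0).round(4),p[:,:2].max(0).round(4))
p=W[(abs(W[...,2]-.088)<.004)&(abs(W[...,0]-.4545)<.05)&(abs(W[...,1]+.1675)<.05)];print(p.mean(0),circ(p))
E
```

```text
[nan nan nan] [0. 0. 0.]<stdin>:8: RuntimeWarning: Mean of empty slice.
  ret = um.true_divide(
```

View pics/s2.png

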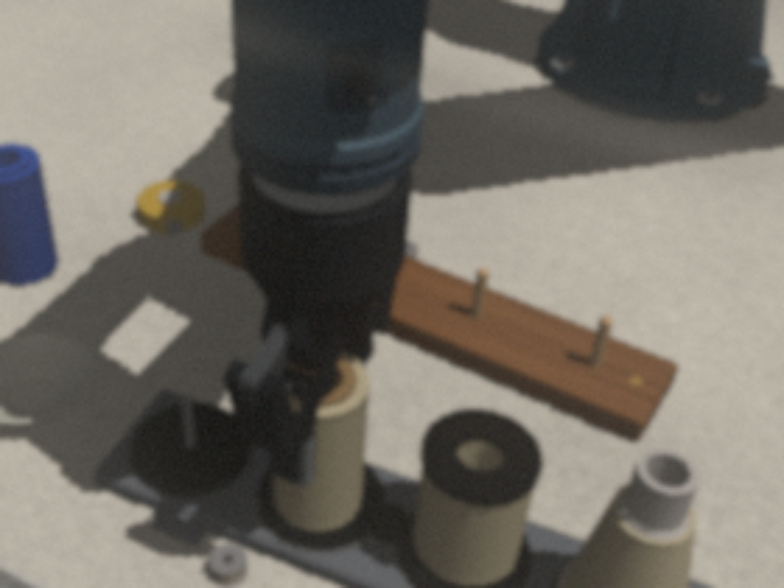

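The tube is gripped (crop (320,450)); the arm hides the mini, to be checked later. Move on to dowel 3.

servo_tool([
  [[0, 0, -5], 0, 30],
  [[0, 0, -10], 0, 30],
  [[0, 0, -15], 0, 30],
  [[0, 0, -15], 0, 30],
  [[0, 0, -15], 0, 30],
  [[0, 0, -8], 0, 30],
  [[-3, -8, 0], 0, 30],
  [[-6, -18, 0], 0, 30],
  [[-6, -18, 0], 0, 30],
  [[-6, -18, 0], 0, 30],
  [[-6, -18, 0], 0, 30],
  [[-6, -18, 0], 0, 30],
  [[-6, -18, 0], 0, 30],
  [[-6, -18, 0], 0, 30],
  [[-6, -18, 0], 0, 30],
  [[-6, -18, 0], 0, 30],
  [[-6, -18, 0], 0, 30],
  [[-3, -9, 0], 0, 30],
  [[0, 0, 0], 0, 30],
  [[0, 0, 0], 0, 30],
])

```text
time_s: 16.08
eef_pos: [0.4622, -0.0836, 0.1524]
eef_rot: [0.0, 0.707, 0.707, 0.0]
wrist_force: [0.3, 0.4, -1.5]
opening: 0.578
grasp_force: 62.1
```

```bash
python3 - <<'E'
from bench import ctrl
from h import *
c=ctrl.camera("scene");cv2.imwrite("pics/s3.png",cv2.resize(c["color"][90:300,150:430,::-1],None,fx=2.8,fy=2.8))
E
```

```text
(no output)
```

View pics/s3.png

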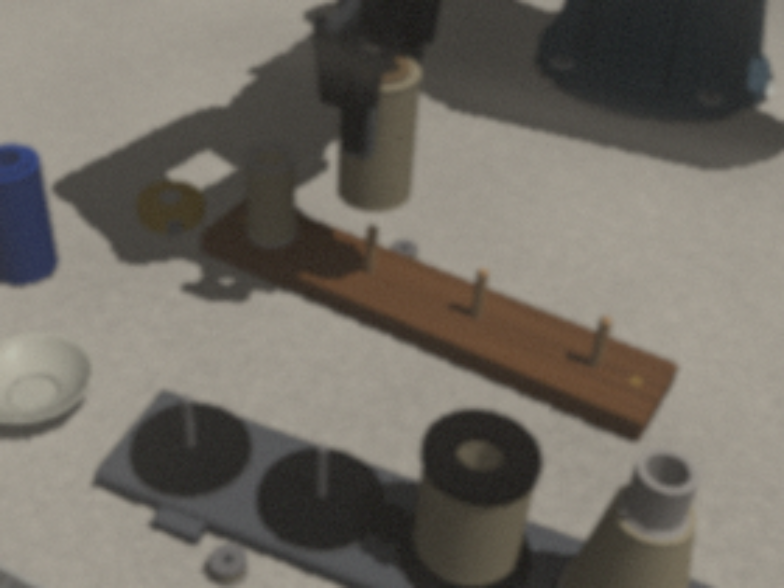

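The mini stands upright over dowel 4 (crop (272,200)), and the tube hangs over dowel 3 (370,235). Lowering.

servo_tool([
  [[0, 0, 10], 0, 30],
  [[0, 0, 12], 0, 30],
  [[0, 0, 12], 0, 30],
  [[0, 0, 12], 0, 30],
  [[0, 0, 10], 0, 30],
  [[0, 0, 6], 0, 30],
  [[0, 0, 5], 0, 30],
  [[0, 0, 0], 0, 30],
  [[0, 0, 0], 0, 30],
  [[0, 0, 0], 0, 65],
  [[0, 0, 0], 0, 85],
  [[0, 0, 0], 0, 85],
  [[0, 0, 0], 0, 85],
])

```text
time_s: 17.75
eef_pos: [0.4618, -0.0836, 0.0853]
eef_rot: [0.0, 0.707, 0.707, 0.0]
wrist_force: [-0.0, 1.1, 0.4]
opening: 0.993
grasp_force: 0.0
```

servo_tool([
  [[0, 0, -10], 0, 85],
  [[0, 0, -20], 0, 85],
  [[0, 0, -25], 0, 85],
  [[0, 0, -20], 0, 85],
  [[0, 0, 0], 0, 85],
  [[13, 17, 0], 0, 85],
  [[14, 17, 0], 0, 85],
  [[14, 17, 0], 0, 85],
  [[14, 17, 0], 0, 85],
  [[14, 17, 0], 0, 85],
  [[14, 17, 0], 0, 85],
  [[14, 17, 0], 0, 85],
  [[14, 17, 0], 0, 85],
  [[14, 17, 0], 0, 85],
  [[14, 17, 0], 0, 85],
  [[12, 17, 0], 0, 85],
  [[0, 0, 0], 0, 85],
  [[0, 0, 0], 0, 85],
])

```text
time_s: 20.0
eef_pos: [0.6478, 0.0672, 0.1592]
eef_rot: [-0.001, 0.707, 0.707, -0.001]
wrist_force: [0.3, 0.3, 1.1]
opening: 1.001
grasp_force: 0.0
```

servo_tool([
  [[0, 2, 15], 0, 85],
  [[0, 0, 20], 0, 85],
  [[0, 0, 15], 0, 85],
  [[0, 0, 15], 0, 85],
  [[0, 0, 15], 0, 85],
  [[0, 0, 9], 0, 85],
  [[0, 0, 0], 0, 85],
  [[0, 0, 0], 0, 40],
  [[0, 0, 0], 0, 40],
  [[0, 0, 0], 0, 40],
  [[0, 0, 0], 0, 40],
  [[0, 0, 0], 0, 40],
])

```text
time_s: 21.5
eef_pos: [0.6518, 0.0674, 0.0725]
eef_rot: [0.001, 0.707, 0.707, 0.001]
wrist_force: [1.0, -0.2, 6.2]
opening: 0.688
grasp_force: 65.1
```

servo_tool([
  [[0, 0, -5], 0, 40],
  [[0, 0, -10], 0, 40],
  [[0, 0, -15], 0, 40],
  [[0, 0, -15], 0, 40],
  [[0, 0, -15], 0, 40],
  [[0, 0, -8], 0, 40],
  [[-3, -8, 0], 0, 40],
  [[-6, -16, 0], 0, 40],
  [[-6, -16, 0], 0, 40],
  [[-6, -16, 0], 0, 40],
  [[-6, -16, 0], 0, 40],
  [[-6, -16, 0], 0, 40],
  [[-6, -16, 0], 0, 40],
  [[-6, -16, 0], 0, 40],
  [[-6, -16, 0], 0, 40],
  [[-6, -16, 0], 0, 40],
  [[-6, -16, 0], 0, 40],
  [[-4, -13, 0], 0, 40],
  [[0, 0, 0], 0, 40],
  [[0, 0, 0], 0, 40],
])

```text
time_s: 24.0
eef_pos: [0.4702, 0.0004, 0.1394]
eef_rot: [0.0, 0.707, 0.707, 0.0]
wrist_force: [0.4, 0.5, -1.2]
opening: 0.691
grasp_force: 64.8
```

```bash
python3 - <<'E'
from bench import ctrl
from h import *
c=ctrl.camera("scene");cv2.imwrite("pics/s4.png",cv2.resize(c["color"][90:300,150:430,::-1],None,fx=2.8,fy=2.8))
E
```

```text
(no output)
```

View pics/s4.png

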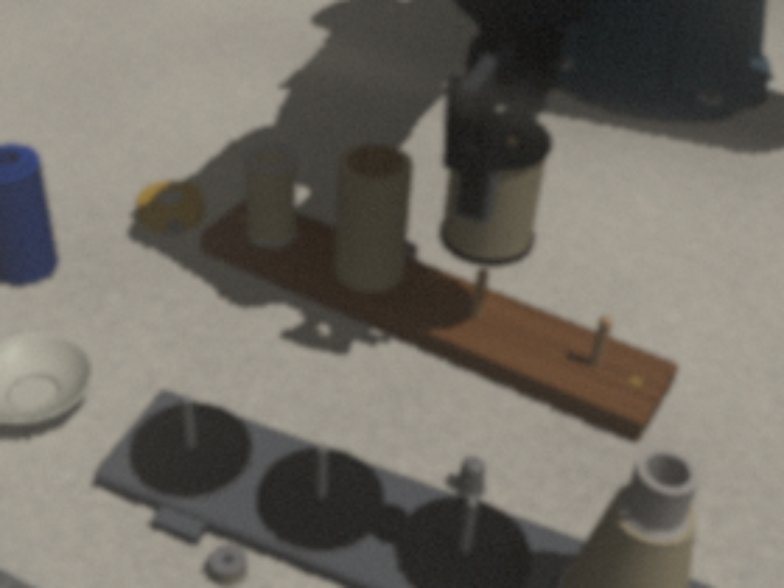

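The tube stands over dowel 3 (crop (370,220)) and the reel hangs over dowel 2 (480,290). Lowering, then on to the cone.

servo_tool([
  [[0, 0, 10], 0, 40],
  [[0, 0, 12], 0, 40],
  [[0, 0, 12], 0, 40],
  [[0, 0, 12], 0, 40],
  [[0, 0, 10], 0, 40],
  [[0, 0, 6], 0, 40],
  [[0, 0, 5], 0, 40],
  [[0, 0, 0], 0, 40],
  [[0, 0, 0], 0, 40],
  [[0, 0, 0], 0, 70],
  [[0, 0, 0], 0, 85],
  [[0, 0, 0], 0, 85],
  [[0, 0, 0], 0, 85],
])

```text
time_s: 25.68
eef_pos: [0.4698, 0.0004, 0.0723]
eef_rot: [0.0, 0.707, 0.707, -0.0]
wrist_force: [1.7, -0.4, -0.6]
opening: 0.994
grasp_force: 0.0
```

servo_tool([
  [[0, 0, -10], 0, 85],
  [[0, 0, -20], 0, 85],
  [[0, 0, -25], 0, 85],
  [[0, 0, -25], 0, 85],
  [[0, 0, -12], 0, 85],
  [[0, 0, 0], 0, 85],
  [[13, 16, 0], 0, 85],
  [[14, 16, 0], 0, 85],
  [[14, 16, 0], 0, 85],
  [[14, 16, 0], 0, 85],
  [[14, 16, 0], 0, 85],
  [[14, 16, 0], 0, 85],
  [[14, 16, 0], 0, 85],
  [[14, 16, 0], 0, 85],
  [[14, 16, 0], 0, 85],
  [[14, 16, 0], 0, 85],
  [[11, 16, 0], 0, 85],
  [[0, 0, 0], 0, 85],
  [[0, 0, 0], 0, 85],
])

```text
time_s: 28.05
eef_pos: [0.6448, 0.1501, 0.163]
eef_rot: [-0.001, 0.707, 0.707, -0.001]
wrist_force: [0.7, -0.1, -0.8]
opening: 0.997
grasp_force: 0.0
```

servo_tool([
  [[1, 1, 10], 0, 85],
  [[0, 0, 12], 0, 85],
  [[0, 0, 12], 0, 85],
  [[0, 0, 6], 0, 85],
  [[0, 0, 0], 0, 85],
  [[0, 0, 0], 0, 10],
  [[0, 0, 0], 0, 10],
  [[0, 0, 0], 0, 10],
  [[0, 0, 0], 0, 10],
  [[0, 0, 0], 0, 10],
  [[0, 0, 0], 0, 10],
  [[0, 0, 0], 0, 10],
])

```text
time_s: 29.55
eef_pos: [0.647, 0.1515, 0.1248]
eef_rot: [0.0, 0.707, 0.707, 0.0]
wrist_force: [-3.0, -0.2, 5.7]
opening: 0.306
grasp_force: 59.2
```

servo_tool([
  [[0, 0, -4], 0, 10],
  [[0, 0, -8], 0, 10],
  [[0, 0, -12], 0, 10],
  [[0, 0, -12], 0, 10],
  [[0, 0, -12], 0, 10],
  [[0, 0, -12], 0, 10],
  [[0, 0, -8], 0, 10],
  [[-2, -5, 0], 0, 10],
  [[-4, -10, 0], 0, 10],
  [[-6, -15, 0], 0, 10],
  [[-6, -16, 0], 0, 10],
  [[-6, -16, 0], 0, 10],
  [[-6, -16, 0], 0, 10],
  [[-6, -16, 0], 0, 10],
  [[-6, -16, 0], 0, 10],
  [[-6, -16, 0], 0, 10],
  [[-6, -15, 0], 0, 10],
  [[-6, -14, 0], 0, 10],
  [[-4, -9, 0], 0, 10],
  [[-2, -5, 0], 0, 10],
])

```text
time_s: 32.05
eef_pos: [0.4773, 0.0852, 0.1923]
eef_rot: [0.0, 0.707, 0.707, 0.0]
wrist_force: [-0.8, -0.8, -1.2]
opening: 0.307
grasp_force: 59.0
```

servo_tool([
  [[0, 0, 0], 0, 10],
  [[0, 0, 0], 0, 10],
  [[0, 0, 0], 0, 10],
])

```text
time_s: 32.42
eef_pos: [0.4781, 0.0855, 0.1923]
eef_rot: [0.0, 0.707, 0.707, 0.0]
wrist_force: [0.4, -1.0, -1.7]
opening: 0.303
grasp_force: 59.0
```

```bash
python3 - <<'E'
from bench import ctrl
from h import *
c=ctrl.camera("scene");cv2.imwrite("pics/s5.png",cv2.resize(c["color"][90:300,150:430,::-1],None,fx=2.8,fy=2.8))
W=cloud(c);H=W[...,2]
for a in(.09,.1,.12,.14):
    p=W[(abs(H-a)<.005)&(abs(W[...,0]-.478)<.045)&(abs(W[...,1]-.085)<.045)]
    if len(p)>3: print(a,len(p),p[:,:2].min(0).round(4),p[:,:2].max(0).round(4))
E
```

```text
0.09 216 [0.4693 0.0523] [0.5121 0.1177]
0.1 208 [0.4753 0.056 ] [0.509  0.1145]
0.12 196 [0.4749 0.0595] [0.5059 0.1114]
0.14 192 [0.4737 0.0629] [0.5042 0.1081]
```

View pics/s5.png

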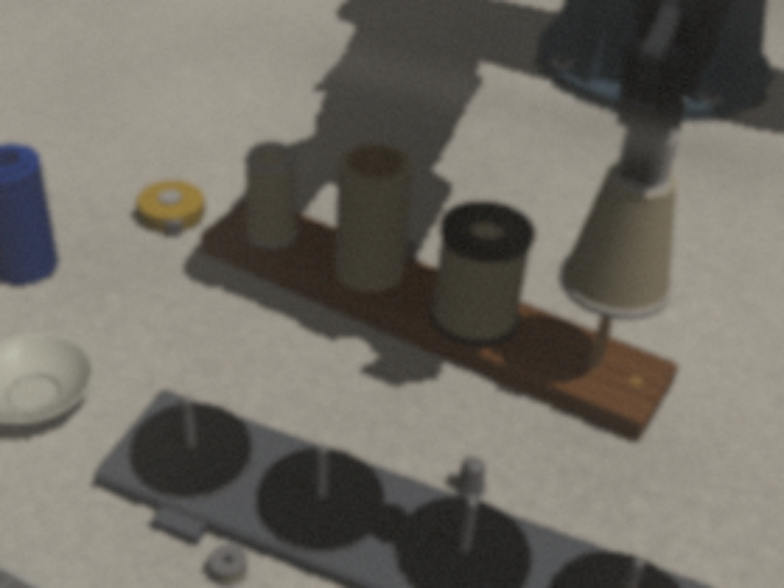

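The three spools stand well, and the cone hangs centred over dowel 1 (crop (605,330)). Lowering, releasing and rising clear.

servo_tool([
  [[0, 0, 6], 0, 10],
  [[0, 0, 10], 0, 10],
  [[0, 0, 12], 0, 10],
  [[0, 0, 12], 0, 10],
  [[0, 0, 10], 0, 10],
  [[0, 0, 8], 0, 10],
  [[0, 0, 6], 0, 10],
  [[0, 0, 3], 0, 10],
  [[0, 0, 0], 0, 10],
  [[0, 0, 0], 0, 10],
  [[0, 0, 0], 0, 40],
  [[0, 0, 0], 0, 70],
  [[0, 0, 0], 0, 85],
  [[0, 0, 0], 0, 85],
])

```text
time_s: 34.22
eef_pos: [0.4779, 0.0854, 0.1254]
eef_rot: [0.0, 0.707, 0.707, 0.0]
wrist_force: [0.2, -0.2, 0.3]
opening: 0.999
grasp_force: 0.0
```

servo_tool([
  [[0, 0, -10], 0, 85],
  [[0, 0, -20], 0, 85],
  [[0, 0, -25], 0, 85],
  [[0, 0, -25], 0, 85],
  [[0, 0, -25], 0, 85],
  [[20, 0, 0], 0, 85],
  [[30, 0, 0], 0, 85],
  [[40, 0, 0], 0, 85],
  [[40, 0, 0], 0, 85],
  [[40, 0, 0], 0, 85],
  [[40, 0, 0], 0, 85],
  [[40, 0, 0], 0, 85],
  [[20, 0, 0], 0, 85],
  [[0, 0, 0], 0, 85],
  [[0, 0, 0], 0, 85],
  [[0, 0, 0], 0, 85],
])

```text
time_s: 36.22
eef_pos: [0.4781, 0.3543, 0.2304]
eef_rot: [0.0, 0.708, 0.707, -0.0]
wrist_force: [-0.3, -0.5, 0.2]
opening: 0.995
grasp_force: 0.0
```

```bash
python3 - <<'E'
from bench import ctrl
from h import *
D=dict(cone=(.478,.085,.125,.014),reel=(.4705,.001,.095,.03),tube=(.463,-.083,.115,.025),mini=(.4555,-.1675,.088,.019))
ims=[]
for n in("top","scene"):
    c=ctrl.camera(n);W=cloud(c);H=W[...,2]
    for k,(x,y,z,r) in D.items():
        p=W[(abs(H-z)<.007)&(abs(W[...,0]-x)<.045)&(abs(W[...,1]-y)<.04)];print(n,k,len(p),circ(p),np.median(p[:,2]).round(4),(x*1000,y*1000,z))
    ims.append(c["color"][...,::-1])
cv2.imwrite("pics/end.png",np.hstack([cv2.resize(ims[0][150:300,130:370],(400,250)),cv2.resize(ims[1][120:270,180:420],(400,250))]))
E
```

```text
top cone 112 [476.5  85.   13.7] 0.1249 (478.0, 85.0, 0.125)
top reel 676 [4.706e+02 4.000e-01 2.990e+01] 0.0954 (470.5, 1.0, 0.095)
top tube 450 [462.4 -83.3  24.9] 0.1135 (463.0, -83.0, 0.115)
top mini 200 [ 455.7 -167.8   18.9] 0.0885 (455.5, -167.5, 0.088)
scene cone 162 [478.5  84.9  15.2] 0.1231 (478.0, 85.0, 0.125)
scene reel 558 [472.8  -0.   31.1] 0.0944 (470.5, 1.0, 0.095)
scene tube 317 [464.5 -84.3  26.1] 0.112 (463.0, -83.0, 0.115)
scene mini 169 [ 457.5 -167.1   19.4] 0.087 (455.5, -167.5, 0.088)
```

View pics/end.png

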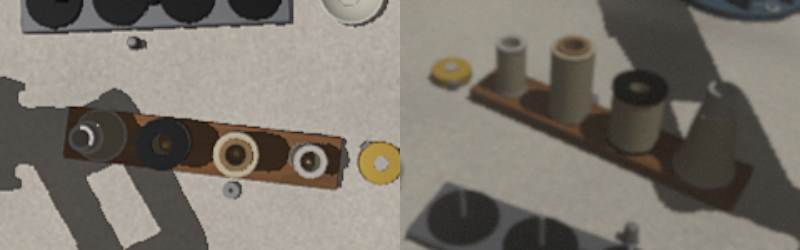

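All four stand seated on the rack in the order cone, reel, tube, mini (left half of the picture, (95,138) to (310,160)), at the right heights and within about 2 mm of their dowels. Handing in.

```bash
python3 -c "
from bench import ctrl
print(ctrl.hand_in())"
```

```text
the job is handed in; nothing more can be done
None
```

I moved all four spools to the rack in their original order (cone, reel, tube, mini from the left) and handed the job in; the last pictures showed each one upright, down on the board and within about 3 mm of its dowel.

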